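# Tip the centre punch out of its pivoting bench tube

### The job

The steel centre punch is down inside the taller, narrower of the two pivoting tubes on the bench, too deep to grip. Tip that tube over towards the tray until the punch slides out into the tray, then let the tube back upright. Do not tip the shorter, wider tube with the files in it.

Things in the scene. Friction and masses are not known exactly. Their poses are not given: they have to be found in the camera images.
- tall_pivot (a point): pivot of the tall tube on its bolted stand, 150 mm above the bench, at the tube's middle. x: level, the way it tips, towards the tray; y: hinge line; z up. Plain square aluminium tube, 46 mm wide outside, 40 inside, sides along x and y; upright: mouth 100 mm above the pivot, inner floor 67 and foot 90 below. Cheeks beside it (30 mm wide in x, 31 off in y) end 14 mm above the pivot
- tall (a joint): tilt of the tall tube, rad: 0 upright, growing as the mouth swings over towards the tray; stop at 2.3 (mouth 42 degrees below level). Its heavy foot swings it back upright when let go; about 3 N near the mouth holds it over. The punch slides out once the mouth points 15 to 20 degrees below level; at 2.1 rad it surely does
- punch: hexagonal steel centre punch, 90 mm long, 18 mm across, about 0.13 kg, standing loose on the floor of the tall tube, its top some 77 mm below the mouth. Origin at mid-length, z axis along it towards the point
- tray: low steel tray with a black rubber floor, fixed on the bench beyond the two tubes: 300 (x) by 420 mm (y), 35 high, walls and floor 4 mm thick. Origin at the centre of its underside; the tubes stand along its -x side
- short_pivot (a point): pivot of the other tube (to be left alone), same arrangement, 150 mm above the bench: square aluminium, 74 mm wide, reaching only 20 mm above the pivot, with two wooden file handles up to 55 mm above the pivot. Axes as for the tall one
- short (a joint): tilt of the short wide tube, rad, 0 upright; it must not be tipped
There are look-alikes about, which are no part of the job. What is shaped like the part that bears tall_pivot but orange is not meant. Leave any yellow look-alike of the part that bears short_pivot alone.

How it is judged:
By the outcome, as a careful person would: the job done as asked, in the order asked, and still so for the second after the job is handed in, with the robot touching nothing.
It also fails if it takes over 45 s, if anything falls off the work surface, if the arm or the gripper's body presses on something with over 40 N, if the wrist force passes 120 N, or if a joint passes its speed limit or range.

### The arm

A 6-joint arm with a two-finger parallel gripper is mounted at the origin on the work surface. World frame = base frame: x ahead of the robot, y to its left, z up, the work surface at z = 0. Lengths are in m, angles in degrees, forces in N, time in s.
With the tool pointing down it reaches from about 0.4 to 0.825 m from the base axis. Payload 7 kg.
Tool frame: the origin (TCP) lies midway between the tips of the shut fingers; the grasp point (between the pads) lies 19 mm behind it (ctrl.grip_point_offset is the distance from the TCP to the grasp point, in m); x points along the fingers, y is the direction in which the jaws open and shut, and the axes are right-handed (so a half turn about x gives the same grasp; the last joint's range is limited). The gripper opens to 88 mm and grips with 3 to 60 N. Pads are 19 mm wide; open, the fingers measure 130 mm over their backs; the gripper's body (78 mm by 193 mm) begins 47 mm behind the grasp point.
Start: joints at [-57.118, 20.546, 0.682, 0, -70.136, -16.507], TCP at [0.19, -0.648, 0.227] pointing down, gripper open.
Joint ranges: [-176.03, 176.03], [-82.01, 121.73], [-58.28, 71.71], [-173.87, 95.51], [-174.79, -0.11], [-173.66, 173.66]. Speed limits (degrees/s): [136.94, 136.94, 172.46, 180, 180, 180].

### API

Orientations are given as [roll, pitch, yaw] about the fixed x, y, z axes, in that order (R = Rz(yaw) Ry(pitch) Rx(roll)).
In Python, from plant import ctrl gives the robot as it stands.
- The arm moves only by the tool drive_tool, never from a script. Its argument "plan" is a list of rows, each a list of 3 entries, a list of its own where there are three numbers: the shift along the tool's x, y, z in m, then the turn, a rotation vector about the tool's x, y, z in degrees, then the opening, from 0 (shut) to 1 (fully open). In form: [[[dx, dy, dz], [wx, wy, wz], grip], ...]. A call has 1 to 20 rows; each row is the pose to reach, as a shift and turn from the pose measured when the call began, along the tool's axes at that moment; what a row does not reach only later rows make up. A row lasts 1/12 s, in which the tool goes at most 41.7 mm and 7.16 degrees, less where a joint would pass 70% of its speed; a pose out of reach is approached as far as the arm can. A call with a gripper value outside its range is refused whole. The fingers move at their own pace and stop on an object; the grip force is fixed at half the most. Time passes only in rows, so rows that repeat a pose let the fingers close. It gives the time, the measured TCP pose, the force and the opening at its end, in the units of the state.
- ctrl.get_obs(): the state, without advancing time (a new reading comes with each control period).
- ctrl.snapshot(name): name is "scene" or "top" or "wrist"; returns the picture (400x640x3 uint8, blue, green, red); there is no depth.
- ctrl.get_calibration(name): a dict with "fx", "fy", "cx", "cy" (pixels), "R" (3x3) and "t" (3): a world point X has camera coordinates R X + t. Camera axes: x right, y down, z forward; pixel columns grow to the right and rows downward; lengths in m; the calibration is good to about 2 mm. A picture is of the moment at which its call begins: read the wrist's pose just before it. get_calibration takes no time and is no camera call; for the wrist camera it gives the pose at the moment of the call.
- ctrl.close_job(): hands the job in, once; it reports no verdict.
Trained networks look in the newest picture that a camera, given by its name, has taken for a name from the list of things; names that differ only in an ending like _2 or _b are one class to them, and where a whole thing is asked for, a point or a joint stands for the part that bears it (a point fixed in the world has none). Each returns a list of dicts, best first, with "confidence" (0 to 1); they miss things now and then, are a little off and sometimes report something else, mostly with a low value. They report only what shows in the picture. A call takes as long as a camera call. They do not tell look-alikes from the thing itself.
- ctrl.cut_out(camera, name): "pixels" (400x640 bool, what is visible of it) and "pixel" ([column, row] in pixels, amid what is visible of it).
- ctrl.landmark_of(camera, name): "pixel" ([column, row] in pixels: a listed point, or the origin of a listed thing).
The state is a dict: "clock": time; "joint_pos": joint angles; "qvel": joint speeds; "tau": joint torques, N m; "tool_pos": TCP position; "orientation": TCP orientation; "force": force on the tool from outside, world axes, zero at the start; "moment": the same for the moment, N m; "opening": finger opening in m.
Only numpy, scipy, OpenCV 4.12 (cv2) and the standard library are available. Lean on these libraries where they do the work, as an engineer would, in place of code of your own. Each camera call takes 0.05 s, during which the arm holds its last target. There are 200 camera calls.

## Working session

There is one attempt and no reset: what is moved stays moved. The work goes in short steps, Python scripts to look and compute and a tool call to move; the robot and the scene stay as the last step left them, time stands still between calls to the robot, and variables do not carry over. Pictures are saved under pics/ and viewed, about 8 in all and at most 12, crops included, and the job is handed in when it is done.

Besides the shell and the picture viewer there is one more tool, called as name([rows], argument=value, ...), one row to a line, values as JSON. drive_tool: Moves the arm, as the interface text tells. Its arguments: {"type":"object","properties":{"plan":{"type":"array","items":{"type":"array"}}},"required":["plan"]}

```bash
mkdir -p pics && ls && cat > h.py <<'E'
import numpy as np, cv2
from plant import ctrl
E
python3 - <<'E'
from h import *
o=ctrl.get_obs(); print({k:np.round(v,3) for k,v in o.items()})
for c in ("scene","top"):
    im=ctrl.snapshot(c); cv2.imwrite(f"pics/{c}1.png",im)
    K=ctrl.get_calibration(c); print(c,{k:np.round(v,3).tolist() for k,v in K.items()})
    for n in ("tall_pivot","short_pivot","tray","punch"):
        print(n,[(np.round(d["pixel"],1).tolist(),round(d["confidence"],2)) for d in ctrl.landmark_of(c,n)],
         [(np.round(d["pixel"],1).tolist(),round(d["confidence"],2),int(d["pixels"].sum())) for d in ctrl.cut_out(c,n)])
E
```

```text
pics
{'clock': np.float64(0.0), 'joint_pos': array([-5.7118e+01,  2.0593e+01,  6.3400e-01, -1.7000e-02, -7.0135e+01,
       -1.6506e+01]), 'qvel': array([-0.032, -0.014, -0.093, -0.029, -0.17 , -0.004]), 'tau': array([ 0.0000e+00, -5.8273e+01,  2.9307e+01,  6.9970e+00,  7.0000e-03,
       -0.0000e+00]), 'tool_pos': array([ 0.19 , -0.647,  0.226]), 'orientation': array([ 96.499,  89.906, 112.869]), 'force': array([ 0.306, -0.82 ,  0.074]), 'moment': array([-0.017,  0.003,  0.022]), 'opening': np.float64(0.088)}
scene {'fx': 427.379, 'fy': 427.379, 'cx': 313.011, 'cy': 199.293, 'R': [[-0.026, 0.999, 0.021], [0.659, 0.033, -0.751], [-0.751, -0.005, -0.66]], 't': [0.041, -0.265, 1.364]}
tall_pivot [([337.6, 180.6], 0.92), ([382.1, 141.6], 0.81), ([223.5, 178.2], 0.33)] [([379.8, 156.5], 0.86, 3231), ([339.0, 194.4], 0.82, 3377)]
short_pivot [([232.5, 134.5], 0.84), ([222.4, 176.0], 0.62)] [([240.6, 143.7], 0.93, 2132), ([227.2, 200.5], 0.79, 4044)]
tray [([280.1, 307.7], 0.95)] [([278.1, 314.1], 0.93, 32372)]
punch [] [([227.3, 200.0], 0.49, 3963)]
top {'fx': 368.551, 'fy': 368.551, 'cx': 315.585, 'cy': 200.583, 'R': [[0.0, -1.0, -0.006], [-0.986, 0.001, -0.166], [0.166, 0.006, -0.986]], 't': [-0.031, 0.56, 0.677]}
tall_pivot [([221.2, 297.5], 0.97)] [([224.2, 299.3], 0.94, 3174), ([286.9, 219.7], 0.7, 2374), ([283.6, 216.0], 0.23, 86)]
short_pivot [([425.4, 216.3], 0.64), ([432.7, 315.3], 0.59)] [([422.1, 308.8], 0.58, 4258)]
tray [([337.8, 123.5], 0.72)] [([341.3, 124.6], 0.72, 27373), ([278.2, 209.3], 0.7, 1468)]
punch [([282.8, 217.3], 0.74), ([282.8, 216.5], 0.46)] [([281.0, 215.4], 0.67, 99)]
```

```bash
python3 - <<'E'
import cv2,numpy as np
a=cv2.imread("pics/scene1.png");b=cv2.imread("pics/top1.png")
cv2.imwrite("pics/s1.png",cv2.resize(a,(800,500)));cv2.imwrite("pics/t1.png",cv2.resize(b,(800,500)))
E
```

```text
(no output)
```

View pics/scene1.png

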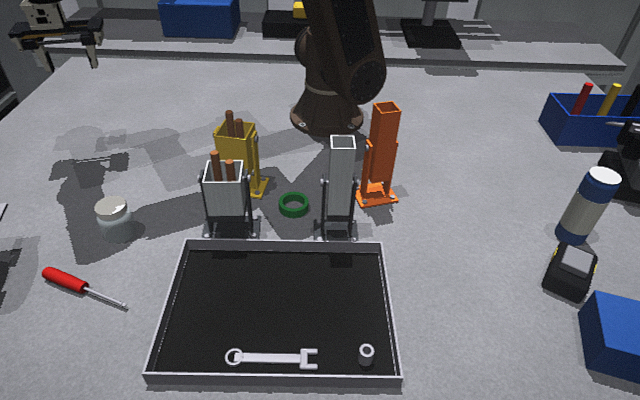

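View pics/t1.png

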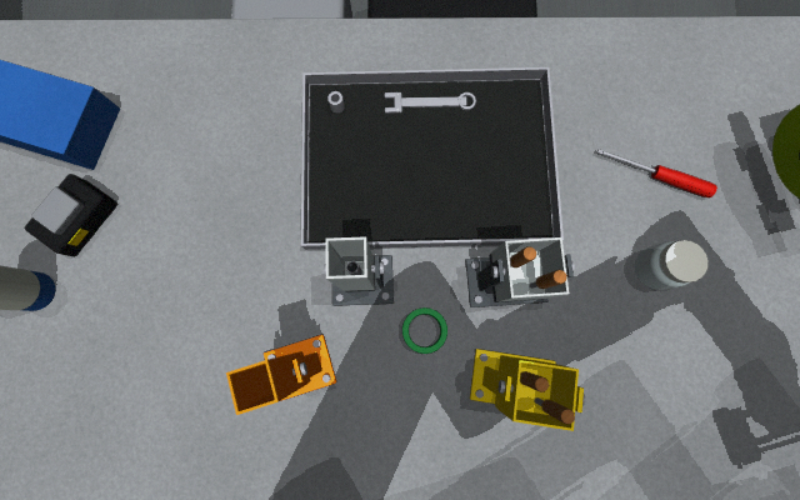

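Scene view: the grey tall tube has its mouth at about (342,140) and stands at the tray's edge. The orange look-alike is at (382,150). The grey short tube with files is at (225,190), and the yellow one is at (240,145). The grey one at (341,185) fits tall_pivot. I'll confirm it in an enlarged crop.

```bash
python3 - <<'E'
import cv2,numpy as np
a=cv2.imread("pics/scene1.png");b=cv2.imread("pics/top1.png")
A=cv2.resize(a[120:250,310:410],None,fx=4,fy=4,interpolation=cv2.INTER_CUBIC)
B=cv2.resize(b[180:250,250:350],None,fx=4,fy=4,interpolation=cv2.INTER_CUBIC)
B=cv2.copyMakeBorder(B,0,A.shape[0]-B.shape[0],0,0,cv2.BORDER_CONSTANT)
cv2.imwrite("pics/crop1.png",np.hstack([A,B]))
E
```

```text
(no output)
```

View pics/crop1.png

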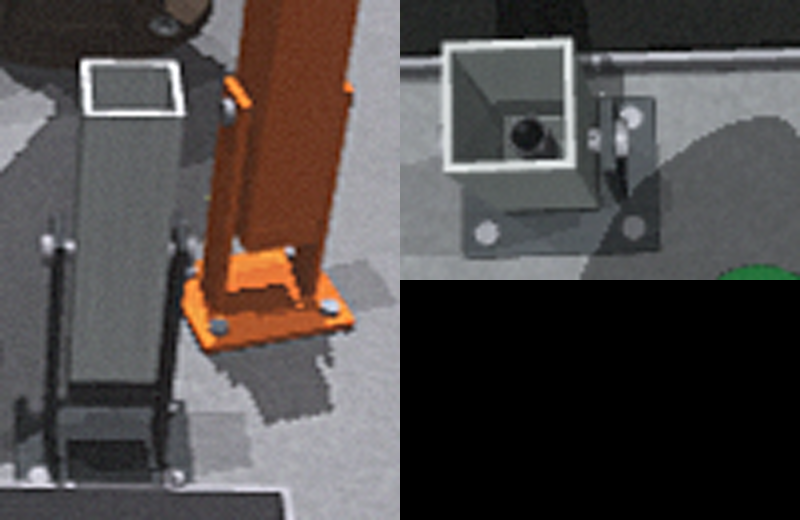

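The crop confirms it. The bare aluminium square tube stands next to the tray, its mouth at top (277,206), and the dark punch shows deep inside at top (282,214). The orange one is the decoy. Next I'll fit its pose.

```bash
cat >> h.py <<'E'
from scipy.optimize import least_squares
def proj(K,X):
    p=np.atleast_2d(X)@np.array(K["R"]).T+np.array(K["t"])
    return np.c_[K["fx"]*p[:,0]/p[:,2]+K["cx"],K["fy"]*p[:,1]/p[:,2]+K["cy"]]
def onplane(K,px,z):
    R=np.array(K["R"]);c=-R.T@np.array(K["t"]);d=R.T@np.array([(px[0]-K["cx"])/K["fx"],(px[1]-K["cy"])/K["fy"],1]);return c+d*(z-c[2])/d[2]
E
python3 - <<'E'
from h import *
S=ctrl.get_calibration("scene");T=ctrl.get_calibration("top")
s=[(330,135.25),(354,135.25),(356.5,148.75),(331.5,148.75)]
t=[(260.5,190.5),(293.5,189.5),(294.5,222),(261,222.5)]
for p in s: print("s",onplane(S,p,.25).round(4))
for p in t: print("t",onplane(T,p,.25).round(4))
# order: s: (-x,-y),(-x,+y),(+x,+y),(+x,-y) ; t: image up=+x, left=+y
C=.023*np.array([(-1,-1),(-1,1),(1,1),(1,-1)])
Ct=.023*np.array([(1,1),(1,-1),(-1,-1),(-1,1)])
def pts(q,C):
    c,n=np.cos(q[2]),np.sin(q[2]);return np.c_[q[0]+c*C[:,0]-n*C[:,1],q[1]+n*C[:,0]+c*C[:,1],np.full(4,.25)]
for w in [(1,1),(1,0),(0,1)]:
    f=lambda q:np.r_[w[0]*(proj(S,pts(q,C))-s).ravel(),w[1]*(proj(T,pts(q,Ct))-t).ravel()]
    r=least_squares(f,[.55,.05,0],x_scale=[.01,.01,.1]);print(w,r.x[:2].round(4),np.degrees(r.x[2]).round(2),r.fun.round(1))
print("pivot land scene",onplane(S,(337.6,180.6),.15).round(4))
# tray rim corners (z=.035) scene & top
for p in [(187,240),(381,241),(402,377),(147,375)]: print("tray s",onplane(S,p,.035).round(4))
for p in [(243.5,59),(438,55.5),(447.5,193),(242,196)]: print("tray t",onplane(T,p,.035).round(4))
o=ctrl.get_obs()
W=ctrl.get_calibration("wrist");print({k:np.round(v,3).tolist() for k,v in W.items()})
E
```

```text
s [ 0.5002 -0.0008  0.25  ]
s [0.4975 0.0456 0.25  ]
s [0.543  0.0481 0.25  ]
s [0.5457 0.0018 0.25  ]
t [0.5407 0.0451 0.25  ]
t [ 0.5421 -0.0015  0.25  ]
t [ 0.496  -0.0034  0.25  ]
t [0.4953 0.0432 0.25  ]
(1, 1) [0.519  0.0219] 2.2 [-0.6 -1.  -0.9 -0.7 -1.3 -0.6 -1.1 -0.9 -0.5 -0.3 -0.9 -0.6 -1.  -0.7
 -0.6  0.1]
(1, 0) [0.5216 0.0237] 3.17 [ 0.1 -0.1 -0.1 -0.  -0.1  0.1  0.1  0.1 -0.  -0.  -0.  -0.  -0.  -0.
 -0.  -0. ]
(0, 1) [0.5185 0.0208] 1.81 [-0.  -0.  -0.  -0.  -0.  -0.  -0.  -0.   0.4 -0.1 -0.1 -0.1 -0.4 -0.2
  0.1  0.4]
pivot land scene [0.5141 0.0196 0.15  ]
tray s [ 0.5873 -0.2926  0.035 ]
tray s [0.5714 0.118  0.035 ]
tray s [0.8695 0.1238 0.035 ]
tray s [ 0.8811 -0.2836  0.035 ]
tray t [0.8689 0.1227 0.035 ]
tray t [ 0.8757 -0.2921  0.035 ]
tray t [ 0.5775 -0.2948  0.035 ]
tray t [0.5717 0.116  0.035 ]
{'fx': 341.547, 'fy': 341.547, 'cx': 324.101, 'cy': 198.95, 'R': [[-0.282, 0.959, -0.0], [0.924, 0.272, 0.268], [0.257, 0.075, -0.964]], 't': [0.676, -0.033, 0.39]}
```

```bash
cat >> h.py <<'E'
from scipy.spatial.transform import Rotation as Ro
YAW=2.0; PIV=np.array([.5195,.022,.15])
ex=np.array([np.cos(np.radians(YAW)),np.sin(np.radians(YAW)),0]);ey=np.array([-ex[1],ex[0],0]);ez=np.array([0,0,1.])
def goalR(sg): # tool x down, tool y along +-hinge
    x=-ez;y=sg*ey;return Ro.from_matrix(np.c_[x,y,np.cross(x,y)])
def rel(P,Rg):
    o=ctrl.get_obs();R=Ro.from_euler("xyz",o["orientation"],degrees=True)
    return np.round(R.inv().apply(np.atleast_2d(P)-o["tool_pos"]),4).tolist(),np.round((R.inv()*Rg).as_rotvec(degrees=True),2).tolist()
def arc(th,s=.080,gap=0.):
    d=.023+gap+.0095*abs(np.cos(th))
    return PIV+ex*(s*np.sin(th)-d*np.cos(th))+ez*(s*np.cos(th)+d*np.sin(th))
E
python3 - <<'E'
from h import *
T=ctrl.get_calibration("top");S=ctrl.get_calibration("scene")
print("orange",onplane(T,(221.2,297.5),.15).round(3),"yellow",onplane(T,(432.7,315.3),.15).round(3),onplane(S,(232.5,134.5),.15).round(3),"short",onplane(T,(425.4,216.3),.15).round(3))
print(Ro.from_euler("xyz",ctrl.get_obs()["orientation"],degrees=True).as_matrix().round(3))
for sg in (1,-1): print(sg,rel([[.30,-.60,.37],[.47,-.30,.37],[.445,.019,.37]],goalR(sg)))
E
```

```text
orange [0.385 0.12  0.15 ] yellow [ 0.358 -0.219  0.15 ] [ 0.355 -0.224  0.15 ] short [ 0.516 -0.215  0.15 ]
[[-0.    -0.282  0.959]
 [ 0.     0.959  0.282]
 [-1.     0.    -0.   ]]
1 ([[-0.1434, 0.0147, 0.1187], [-0.1434, 0.2546, 0.3664], [-0.1434, 0.5677, 0.4323]], [14.37, -0.0, -0.0])
-1 ([[-0.1434, 0.0147, 0.1187], [-0.1434, 0.2546, 0.3664], [-0.1434, 0.5677, 0.4323]], [-165.63, 0.0, -0.0])
```

drive_tool([
  [[-0.05, 0, 0], [0, 0, 0], 0],
  [[-0.09, 0, 0], [5, 0, 0], 0],
  [[-0.143, 0.015, 0.04], [10, 0, 0], 0],
  [[-0.143, 0.015, 0.08], [14.37, 0, 0], 0],
  [[-0.143, 0.015, 0.119], [14.37, 0, 0], 0],
  [[-0.143, 0.255, 0.366], [14.37, 0, 0], 0],
  [[-0.143, 0.255, 0.366], [14.37, 0, 0], 0],
  [[-0.143, 0.255, 0.366], [14.37, 0, 0], 0],
  [[-0.143, 0.255, 0.366], [14.37, 0, 0], 0],
  [[-0.143, 0.255, 0.366], [14.37, 0, 0], 0],
  [[-0.143, 0.255, 0.366], [14.37, 0, 0], 0],
  [[-0.143, 0.255, 0.366], [14.37, 0, 0], 0],
  [[-0.143, 0.255, 0.366], [14.37, 0, 0], 0],
  [[-0.143, 0.255, 0.366], [14.37, 0, 0], 0],
  [[-0.143, 0.4, 0.4], [14.37, 0, 0], 0],
  [[-0.143, 0.4, 0.4], [14.37, 0, 0], 0],
  [[-0.143, 0.4, 0.4], [14.37, 0, 0], 0],
  [[-0.143, 0.4, 0.4], [14.37, 0, 0], 0],
  [[-0.143, 0.4, 0.4], [14.37, 0, 0], 0],
])

```text
clock: 2.48
tool_pos: [0.461, -0.1476, 0.3704]
orientation: [21.8, 89.9, 24.0]
force: [0.4, -0.8, 0.9]
opening: 0.0008
```

```bash
python3 - <<'E'
from h import *
a=arc(0,gap=.03);print(a)
print(rel([a+[0,0,.14],a],goalR(1)))
E
```

```text
[0.45703807 0.01981878 0.23      ]
([[0.0005, 0.1675, 0.0025], [0.1405, 0.1673, 0.0022]], [0.21, 0.12, -0.05])
```

drive_tool([
  [[0, 0.1675, 0.002], [0.2, 0, 0], 0],
  [[0, 0.1675, 0.002], [0.2, 0, 0], 0],
  [[0, 0.1675, 0.002], [0.2, 0, 0], 0],
  [[0, 0.1675, 0.002], [0.2, 0, 0], 0],
  [[0, 0.1675, 0.002], [0.2, 0, 0], 0],
  [[0, 0.1675, 0.002], [0.2, 0, 0], 0],
  [[0.03, 0.1675, 0.002], [0.2, 0, 0], 0],
  [[0.06, 0.1675, 0.002], [0.2, 0, 0], 0],
  [[0.09, 0.1675, 0.002], [0.2, 0, 0], 0],
  [[0.12, 0.1675, 0.002], [0.2, 0, 0], 0],
  [[0.14, 0.1675, 0.002], [0.2, 0, 0], 0],
  [[0.14, 0.1675, 0.002], [0.2, 0, 0], 0],
])

```text
clock: 3.48
tool_pos: [0.4544, 0.018, 0.2266]
orientation: [-167.4, 89.7, -165.5]
force: [-1.3, -0.8, -0.7]
opening: 0.0003
```

```bash
python3 - <<'E'
from h import *
im=ctrl.snapshot("scene");cv2.imwrite("pics/s2.png",cv2.resize(im[60:260,220:460],None,fx=3,fy=3))
print(ctrl.get_obs()["tool_pos"].round(4))
TH=np.r_[0,np.arange(.1,2.16,.1125)]
P=[arc(0,gap=.008)]+[arc(t) for t in TH]
p,r=rel(P,goalR(1));print(r);
for t,q in zip([-1,*TH],p):print(round(t,2),q)
E
```

```text
[0.4558 0.0184 0.2292]
[-0.07, -0.09, 0.05]
-1 [-0.0008, 0.0014, 0.0233]
0.0 [-0.0009, 0.0015, 0.0313]
0.1 [-0.0037, 0.0015, 0.0395]
0.21 [-0.0059, 0.0015, 0.0491]
0.33 [-0.0069, 0.0015, 0.059]
0.44 [-0.0068, 0.0015, 0.069]
0.55 [-0.0054, 0.0015, 0.0791]
0.66 [-0.0028, 0.0015, 0.0889]
0.78 [0.001, 0.0015, 0.0985]
0.89 [0.006, 0.0016, 0.1075]
1.0 [0.0121, 0.0016, 0.1159]
1.11 [0.0192, 0.0016, 0.1235]
1.23 [0.0272, 0.0016, 0.1302]
1.34 [0.036, 0.0016, 0.1358]
1.45 [0.0454, 0.0016, 0.1404]
1.56 [0.0552, 0.0016, 0.1437]
1.68 [0.0634, 0.0017, 0.1459]
1.79 [0.0717, 0.0017, 0.1474]
1.9 [0.0802, 0.0017, 0.148]
2.01 [0.0887, 0.0017, 0.1478]
2.13 [0.0973, 0.0017, 0.1467]
```

View pics/s2.png

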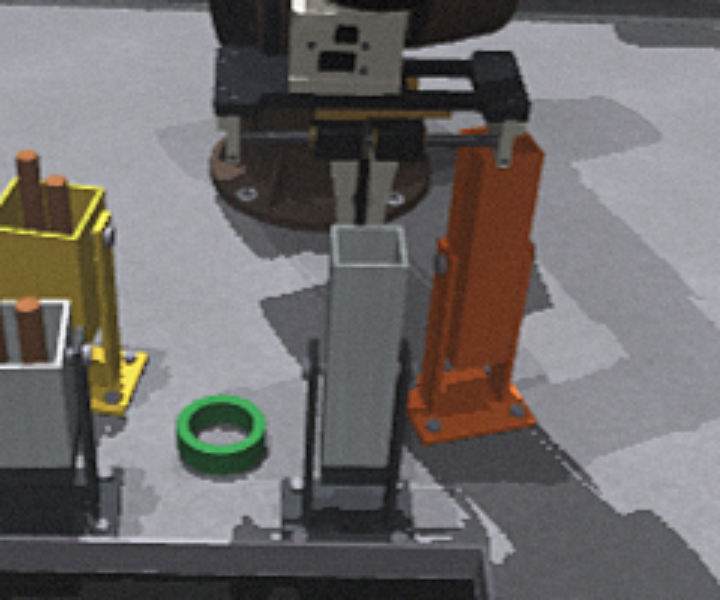

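The fingers are behind the grey tube, centred on its mouth (crop (360,200)) and clear of the orange one. Now I'll tip partway and check.

drive_tool([
  [[-0.001, 0.0015, 0.015], [0, 0, 0], 0],
  [[-0.001, 0.0015, 0.023], [0, 0, 0], 0],
  [[-0.001, 0.0015, 0.028], [0, 0, 0], 0],
  [[-0.001, 0.0015, 0.031], [0, 0, 0], 0],
  [[-0.0025, 0.0015, 0.035], [0, 0, 0], 0],
  [[-0.004, 0.0015, 0.0395], [0, 0, 0], 0],
  [[-0.005, 0.0015, 0.044], [0, 0, 0], 0],
  [[-0.006, 0.0015, 0.049], [0, 0, 0], 0],
  [[-0.007, 0.0015, 0.059], [0, 0, 0], 0],
  [[-0.007, 0.0015, 0.069], [0, 0, 0], 0],
  [[-0.0055, 0.0015, 0.079], [0, 0, 0], 0],
  [[-0.003, 0.0015, 0.089], [0, 0, 0], 0],
  [[0.001, 0.0015, 0.0985], [0, 0, 0], 0],
  [[0.006, 0.0015, 0.1075], [0, 0, 0], 0],
  [[0.012, 0.0015, 0.116], [0, 0, 0], 0],
  [[0.012, 0.0015, 0.116], [0, 0, 0], 0],
])

```text
clock: 4.87
tool_pos: [0.5731, 0.0237, 0.2152]
orientation: [-149.5, 89.8, -147.6]
force: [-0.5, 0.2, 2.9]
opening: 0.0004
```

```bash
python3 - <<'E'
from h import *
im=ctrl.snapshot("scene");cv2.imwrite("pics/s3.png",cv2.resize(im[60:260,220:460],None,fx=3,fy=3))
o=ctrl.get_obs();print(o["tool_pos"].round(4),o["force"].round(1),arc(1.0))
TH=np.arange(1.0,2.19,.09)
p,r=rel([arc(t) for t in TH],goalR(1));print(r);
for t,q in zip(TH,p):print(round(t,2),q)
E
```

```text
[0.5725 0.0237 0.216 ] [-1.1  0.8  2.6] [0.57158567 0.02381887 0.21689718]
[-0.08, -0.13, 0.08]
1.0 [-0.0009, 0.0001, -0.0009]
1.09 [0.0047, 0.0002, 0.0053]
1.18 [0.0109, 0.0002, 0.0108]
1.27 [0.0176, 0.0002, 0.0158]
1.36 [0.0248, 0.0002, 0.0201]
1.45 [0.0323, 0.0002, 0.0236]
1.54 [0.0402, 0.0002, 0.0263]
1.63 [0.0471, 0.0002, 0.0284]
1.72 [0.0537, 0.0003, 0.0299]
1.81 [0.0603, 0.0003, 0.0308]
1.9 [0.0671, 0.0003, 0.0313]
1.99 [0.0739, 0.0003, 0.0312]
2.08 [0.0808, 0.0003, 0.0305]
2.17 [0.0876, 0.0003, 0.0293]
```

View pics/s3.png

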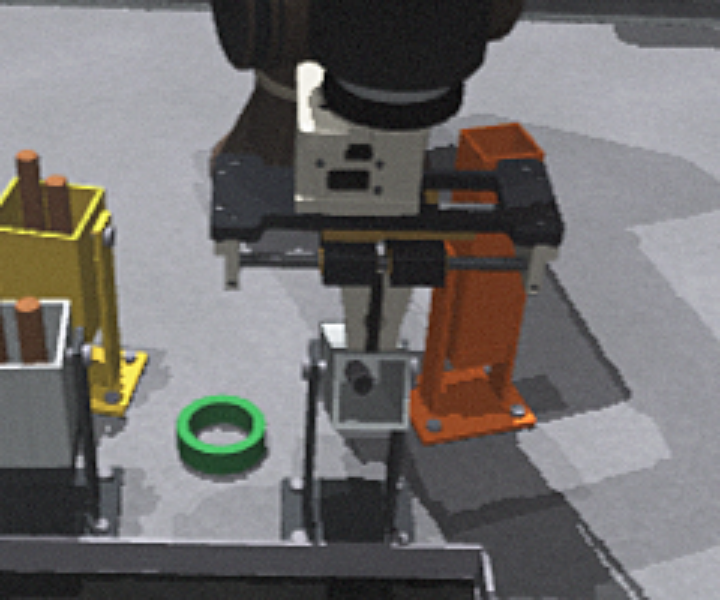

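The tube tips with the fingers and the punch shows in its mouth at crop (358,378). I'll continue to about 2.15 rad and hold.

drive_tool([
  [[0.0045, 0, 0.0055], [0, 0, 0], 0],
  [[0.011, 0, 0.011], [0, 0, 0], 0],
  [[0.0175, 0, 0.016], [0, 0, 0], 0],
  [[0.025, 0, 0.02], [0, 0, 0], 0],
  [[0.0325, 0, 0.0235], [0, 0, 0], 0],
  [[0.04, 0, 0.0265], [0, 0, 0], 0],
  [[0.047, 0, 0.0285], [0, 0, 0], 0],
  [[0.0535, 0, 0.03], [0, 0, 0], 0],
  [[0.0605, 0, 0.031], [0, 0, 0], 0],
  [[0.067, 0, 0.0315], [0, 0, 0], 0],
  [[0.074, 0, 0.031], [0, 0, 0], 0],
  [[0.081, 0, 0.0305], [0, 0, 0], 0],
  [[0.087, 0, 0.0295], [0, 0, 0], 0],
  [[0.087, 0, 0.0295], [0, 0, 0], 0],
  [[0.087, 0, 0.0295], [0, 0, 0], 0],
  [[0.087, 0, 0.0295], [0, 0, 0], 0],
  [[0.087, 0, 0.0295], [0, 0, 0], 0],
  [[0.087, 0, 0.0295], [0, 0, 0], 0],
  [[0.087, 0, 0.0295], [0, 0, 0], 0],
  [[0.087, 0, 0.0295], [0, 0, 0], 0],
])

```text
clock: 6.58
tool_pos: [0.602, 0.0246, 0.1293]
orientation: [-141.5, 89.9, -139.6]
force: [1.5, -0.1, 2.2]
opening: -0.0
```

```bash
python3 - <<'E'
from h import *
im=ctrl.snapshot("scene");cv2.imwrite("pics/s4.png",cv2.resize(im[100:400,130:450],None,fx=2,fy=2))
print([(d["pixel"],d["confidence"]) for d in ctrl.landmark_of("scene","punch")])
o=ctrl.get_obs();print(o["tool_pos"].round(4),o["force"].round(1),arc(2.16))
TH=np.arange(2.1,-.01,-.12)
p,r=rel([arc(t) for t in TH]+[arc(0,gap=.03)],goalR(1));print(r);
for t,q in zip([*TH,-1],p):print(round(t,2),q)
E
```

```text
[([342.0, 285.0], 0.69)]
[0.602  0.0246 0.1291] [0.8 0.4 1.8] [0.60167528 0.02486962 0.12905488]
[-0.08, -0.1, 0.08]
2.1 [-0.0045, 0.0002, 0.0006]
1.98 [-0.0136, 0.0002, 0.0015]
1.86 [-0.0227, 0.0002, 0.0015]
1.74 [-0.0317, 0.0002, 0.0004]
1.62 [-0.0404, 0.0002, -0.0015]
1.5 [-0.0502, 0.0002, -0.0045]
1.38 [-0.0604, 0.0002, -0.0088]
1.26 [-0.07, 0.0001, -0.0144]
1.14 [-0.0788, 0.0001, -0.0212]
1.02 [-0.0865, 0.0001, -0.0291]
0.9 [-0.0932, 0.0001, -0.038]
0.78 [-0.0986, 0.0001, -0.0476]
0.66 [-0.1027, 0.0, -0.0577]
0.54 [-0.1054, 0.0, -0.0683]
0.42 [-0.1067, -0.0, -0.079]
0.3 [-0.1066, -0.0, -0.0897]
0.18 [-0.1052, -0.0, -0.1002]
0.06 [-0.1025, -0.0, -0.1103]
-1 [-0.1006, -0.0001, -0.1452]
```

View pics/s4.png

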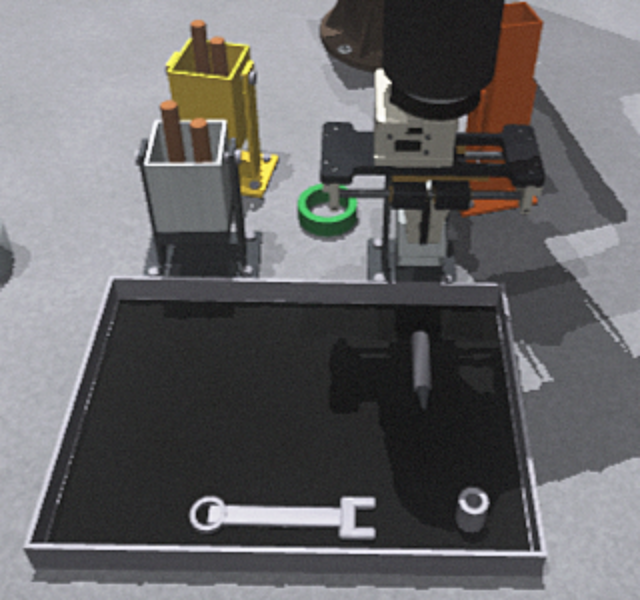

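The punch lies in the tray at crop (422,370), scene pixel (342,285). Now I'll let the tube back along the arc and back away from it.

drive_tool([
  [[-0.0045, 0, 0.0005], [0, 0, 0], 0],
  [[-0.0135, 0, 0.0015], [0, 0, 0], 0],
  [[-0.0225, 0, 0.0015], [0, 0, 0], 0],
  [[-0.0315, 0, 0.0005], [0, 0, 0], 0],
  [[-0.0405, 0, -0.0015], [0, 0, 0], 0],
  [[-0.05, 0, -0.0045], [0, 0, 0], 0],
  [[-0.0605, 0, -0.009], [0, 0, 0], 0],
  [[-0.07, 0, -0.0145], [0, 0, 0], 0],
  [[-0.079, 0, -0.021], [0, 0, 0], 0],
  [[-0.0865, 0, -0.029], [0, 0, 0], 0],
  [[-0.093, 0, -0.038], [0, 0, 0], 0],
  [[-0.0985, 0, -0.0475], [0, 0, 0], 0],
  [[-0.1025, 0, -0.0575], [0, 0, 0], 0],
  [[-0.1055, 0, -0.068], [0, 0, 0], 0],
  [[-0.1065, 0, -0.079], [0, 0, 0], 0],
  [[-0.1065, 0, -0.0895], [0, 0, 0], 0],
  [[-0.105, 0, -0.1], [0, 0, 0], 0],
  [[-0.1025, 0, -0.11], [0, 0, 0], 0],
  [[-0.101, 0, -0.12], [0, 0, 0], 0],
  [[-0.101, 0, -0.145], [0, 0, 0], 0],
])

```text
clock: 8.35
tool_pos: [0.4574, 0.02, 0.2293]
orientation: [-142.1, 89.8, -140.2]
force: [0.6, 1.0, 0.8]
opening: 0.0006
```

drive_tool([
  [[0, 0, -0.002], [0, 0, 0], 0],
  [[-0.03, 0, -0.002], [0, 0, 0], 0],
  [[-0.07, 0, 0], [0, 0, 0], 0],
  [[-0.11, 0, 0], [0, 0, 0], 0],
  [[-0.14, 0, 0], [0, 0, 0], 0],
  [[-0.14, 0, 0], [0, 0, 0], 0],
  [[-0.14, 0, 0], [0, 0, 0], 0],
  [[-0.14, 0, 0], [0, 0, 0], 0],
  [[-0.14, 0, 0], [0, 0, 0], 0],
  [[-0.14, 0, 0], [0, 0, 0], 0],
  [[-0.14, 0, 0], [0, 0, 0], 0],
  [[-0.14, 0, 0], [0, 0, 0], 0],
  [[-0.14, 0, 0], [0, 0, 0], 0],
  [[-0.14, 0, 0], [0, 0, 0], 0],
])

```text
clock: 9.52
tool_pos: [0.4577, 0.0203, 0.3691]
orientation: [-142.9, 89.8, -141.0]
force: [-0.6, -0.2, 0.4]
opening: 0.0006
```

```bash
python3 - <<'E'
from h import *
im=ctrl.snapshot("scene");cv2.imwrite("pics/s5.png",cv2.resize(im[80:400,130:450],None,fx=1.8,fy=1.8))
a=cv2.imread("pics/scene1.png")
S=ctrl.get_calibration("scene");L=ctrl.landmark_of("scene","punch");print([(d["pixel"],round(d["confidence"],2),onplane(S,d["pixel"],.013).round(3)) for d in L])
for n,(r0,r1,c0,c1) in {"tall":(130,165,322,362),"short":(145,235,195,262)}.items():
    print(n,"mean abs change",cv2.absdiff(a[r0:r1,c0:c1],im[r0:r1,c0:c1]).mean().round(1))
o=ctrl.get_obs();print(o["clock"],o["tool_pos"].round(4),o["force"].round(1))
E
```

```text
[([338.8, 289.5], 0.67, array([0.685, 0.027, 0.013]))]
tall mean abs change 17.6
short mean abs change 10.5
9.6167 [0.4577 0.0203 0.3693] [ 0.1  0.  -0.8]
```

View pics/s5.png

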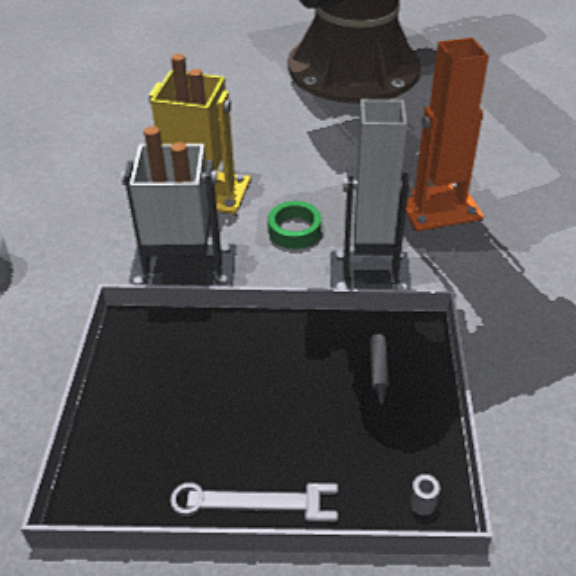

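The tube is upright with its mouth at scene (342,142), as at the start. The punch is at rest in the tray, the short tube is untouched, and the gripper is clear. Handing in.

```bash
python3 -c "
from h import *
print(ctrl.close_job())"
```

```text
the job is handed in; nothing more can be done
None
```

The punch is out of the tall grey tube and lying in the tray, and the tube is back upright. I pushed the tube with the shut fingers just below its mouth, following its arc to about 2.15 rad, held it about 0.6 s, then eased it back. The job was handed in at about 9.6 s.

- **Punch:** the last picture shows it in the tray, at about (0.685, 0.027) m (network confidence 0.67).
- **Tall tube:** its mouth is at scene pixel (342,142), the same place as before the move.
- **Other things:** the short tube and the orange and yellow look-alikes look unmoved.
- **Gripper:** it was about 120 mm above the tube mouth. The force readings I took stayed at about 3 N or less.

**Checks that disagreed:**
- The two cameras put the tube about 3 mm and 1.4° apart. I used values in between, and contact came where expected.
- Comparing before and after pictures gave mean changes of 17.6 around the tall tube's mouth and 10.5 around the short tube. I put these down to the arm and its shadow having moved. I judged that both tubes were upright from the picture, not from those numbers.

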